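# Lock up a forme of type with a ratchet handle

### The arm

A 6-joint arm with a two-finger parallel gripper is mounted at the origin on the work surface. World frame = base frame: x ahead of the robot, y to its left, z up, the work surface at z = 0. Lengths are in mm, angles in rad, forces in N, time in s.
With the tool pointing down it reaches from about 350 to 800 mm from the base axis. Payload 7.3 kg.
Tool frame: the origin (TCP) lies midway between the tips of the shut fingers; the grasp point (between the pads) lies 19 mm behind it; z points along the fingers, y is the direction in which the jaws open and shut (so a half turn about z gives the same grasp; the last joint's range is limited). The gripper opens to 85 mm and grips with 20 to 120 N. Pads are 22 mm wide; open, the fingers measure 114 mm over their backs; the gripper's body (76 mm by 85 mm) begins 54 mm behind the grasp point. The pads swing forward as they close: fully open they stand 13 mm farther back than shut.
Start: joints at [1.06, 0.342, 1.524, -0, 1.275, -0.146], TCP at [187.287, 490.477, 231.322] pointing down, gripper open.
Joint ranges: [-2.53, 2.53], [-0.77, 2.02], [0.04, 2.7], [-1, 4.14], [0.28, 2.66], [-3.11, 3.11]. Speed limits (rad/s): [2.57, 2.57, 3.14, 3.14, 3.14, 3.14].

### API

Orientations are given as a unit quaternion [w, x, y, z].
In Python, from workcell import robot gives the robot as it stands. The module is installed in compiled form; this text tells all that it offers.
- The arm moves only by the tool arm_command, never from a script. Its arguments are lists of equal length, an entry for each row: "claw": the closure, from -1 (fully open) to 1 (shut), so that 0 is half open; "offset": the shift along the tool's x, y, z in cm, a list of three; "delta_rot": the turn, a rotation vector about the tool's x, y, z in rad, a list of three. A call has 1 to 5 rows; each row is the pose to reach, as a shift and turn from the pose commanded when the call began, along the tool's axes at that moment; what a row does not reach only later rows make up. A row lasts 1/12 s, in which the tool goes at most 41.7 mm and 7.16 degrees, less where a joint would pass 70% of its speed; a pose out of reach is approached as far as the arm can. A call with a gripper value outside its range is refused whole. The fingers move at their own pace and stop on an object; the grip force is fixed at half the most. Time passes only in rows, so rows that repeat a pose let the fingers close. It gives the time, the measured TCP pose, the force and the opening at its end, in the units of the state.
- robot.state(): the state, without advancing time (a new reading comes with each control period).
- robot.capture(name): name is "scene" or "top" or "wrist"; returns a dict with "pixels" (480x640x3 uint8, red, green, blue), "camera_matrix" (3x3 intrinsics, pixels), "position" and "rotation" of the camera in the world. Camera axes: x right, y up, looking along -z (the intrinsics and any distortion apply to the point x, -y, -z); pixel columns grow to the right and rows downward; lengths in mm; the calibration is good to about 2 mm. A picture is of the moment at which its call begins. There is no depth.
- robot.hand_in(): hands the job in, once; it reports no verdict.
The state is a dict: "t": time; "joint_pos": joint angles; "dq": joint speeds; "tau": joint torques, N m; "tool_pos": TCP position; "tcp_rot": TCP orientation; "wrist_force": force on the tool from outside, world axes, zero at the start; "torque": the same for the moment, N m; "finger_gap": finger opening in mm.
Only numpy, scipy, OpenCV 4.12 (cv2) and the standard library are available. Lean on these libraries where they do the work, as an engineer would, in place of code of your own. Each camera call takes 0.05 s, during which the arm holds its last target. There are 200 camera calls.

### The job

Lock up the forme of type on the bed: work the ratchet clamping handle clockwise (seen from above), lifting it off its serrations to swing it back and letting it drop in again for another stroke as often as needed, until the sprung shoe presses the forme firmly against the head stop. Stop once the handle has become clearly stiffer to turn, about half as hard again as when it ran free, and do not overtighten or the type is crushed. Leave the handle down in its serrations and let go of it, and do not shift the tools and other things lying about.

Things in the scene. Friction and masses are not known exactly. Their poses are not given: they have to be found in the camera images.
- bed: lock-up bed: a dark steel plate 275 x 250 x 18 mm fixed to the table, with a round green gear housing (76 mm wide) under the handle. Origin on the handle's pivot axis at table height, 70 mm from the plate's near edge. x is the clamping direction, from the pivot to the head stop; z is up. Two steel posts 58 mm from the axis, up to 78 mm above the table, mark the ends of the handle's swing.
- knob (a point): centre of the grip of the handle's knob: an upright black cylinder 22 mm wide, 52 mm tall (26 mm up and down from here), on a 26 mm wide foot, at the end of the black ratchet handle, 110 mm from the pivot axis; 129 mm above the table when the handle is down, and the arm lies below it. It spins freely about its own upright axis.
- handle (a joint): swing of the handle about the upright pivot axis, rad, from -0.8 to 0.8 (stops). At 0 the arm points from the pivot to -x of the bed. It grows clockwise seen from above, which tightens. It starts near its tight end. Lifted it swings freely; down, it turns the hub with it both ways, so swinging back without lifting undoes the stroke.
- lift (a joint): height by which the handle is lifted along its axis, m: 0 = fully down in the serrations, 0.014 = stop. A spring and its weight push it down, with 8 N at 0 and 12 N at the top. From about 0.006 it is off the ridges. Lowered ridge on ridge it stays 3 to 5 mm up, and drops in when turned a little.
- hub: the serrated steel hub under the handle, 68 mm wide, with 18 round ridges (one every 0.349 rad, 0.06 rad of play). It turns clockwise to drive the jaw, 6 mm per rad, and holds by friction while the handle is lifted. Turning takes a level push at the knob along its arc: 5.5 N while the shoe runs free (1 to 1.5 N less if read at a standstill), plus 1 N per 18 N of clamping force: go by the rise. Origin on the axis, 45 mm up.
- shoe: the aluminium pressure shoe on the jaw, 10 mm thick, 110 mm wide, 20 mm tall, that pushes the forme; springs of 30 N/mm stand between it and the jaw. Origin mid-way through its thickness, at bed level, 18 mm above the table. Clamping force: at least 22 N is needed (1.2 N above the free push at the knob), 40 to 60 N is right (2 to 3 N above it), over 95 N (5 N above it) crushes the type.
- forme: the forme, a wooden-framed block of metal type 80 mm long (clamping direction) by 100 mm wide by 24 mm tall, loose on the bed, close to the shoe at the start. The head stop, a steel bar 20 x 200 x 24 mm bolted across the bed beyond it, is 0.5 to 11 mm away from it: its place differs and is not measured, the handle must feel it. The shoe pushes the forme up to it (5 to 12 N). Origin at the centre of the forme's underside.
- brass_rule: bystander, leave alone: brass rule 80 x 12 x 8 mm lying on the bed beside the forme; origin at its underside centre
- wood_slug: bystander, leave alone: dark wooden slug 60 x 16 x 18 mm lying on the bed on the other side of the forme; origin at its underside centre
- stick: bystander, leave alone: steel composing stick, 230 mm long, on the table; origin at its underside centre
- ink_tin: bystander, leave alone: grey ink tin, 86 mm wide, 60 mm tall; origin at its underside centre
- planer: bystander, leave alone: wooden planer block 90 x 150 x 35 mm; origin at its underside centre
- mallet: bystander, leave alone: mallet lying on the table
- brush: bystander, leave alone: brush lying on the table
- tin_cup: bystander, leave alone: steel cup, 72 mm wide, 70 mm tall; origin at its underside centre

How it is judged:
By the outcome, as a careful person would: the job done as asked, in the order asked, and still so for the second after the job is handed in, with the robot touching nothing.
It also fails if it takes over 72 s, if anything falls off the work surface, if the arm or the gripper's body presses on something with over 40 N, if the wrist force passes 120 N, or if a joint passes its speed limit or range.

## Working session

There is one attempt and no reset: what is moved stays moved. The work goes in short steps, Python scripts to look and compute and a tool call to move; the robot and the scene stay as the last step left them, time stands still between calls to the robot, and variables do not carry over. Pictures are saved under pics/ and viewed, on a budget of 10 in all, crops included, one or two more only if the job needs it, and the job is handed in when it is done.

Besides the shell and the picture viewer there is one more tool, called after "Call:" as a command line: name --argument value ..., lists and objects as JSON in quotes. arm_command: Moves the arm, as the interface text tells. Its arguments: {"type":"object","properties":{"claw":{"type":"array"},"offset":{"type":"array"},"delta_rot":{"type":"array"}},"required":["claw","offset","delta_rot"]}

```bash
mkdir -p pics
cat > h.py <<'E'
import numpy as np, cv2
from workcell import robot
from scipy.spatial.transform import Rotation as R
def snap(n,f):
    c=robot.capture(n); cv2.imwrite('pics/'+f+'.png',c['pixels'][:,:,::-1]); np.savez('pics/'+f+'.npz',K=c['camera_matrix'],p=c['position'],R=c['rotation']); return c
def ray(f,u,v,z):
    d=np.load('pics/'+f+'.npz'); r=np.linalg.inv(d['K'])@[u,v,1.]; r=d['R']@(r*[1,-1,-1]); p=d['p']; return p+r*(z-p[2])/r[2]
def proj(f,X):
    d=np.load('pics/'+f+'.npz'); c=d['R'].T@(np.asarray(X,float)-d['p'])*[1,-1,-1]; q=d['K']@c; return q[:2]/q[2]
def rot():
    w,x,y,z=robot.state()['tcp_rot']; return R.from_quat([x,y,z,w])
E
python3 - <<'E'
from h import *
for n in ('top','scene'):
    c=snap(n,n+'0'); print(n,c['position'],c['camera_matrix'][0,0],[k for k in c])
s=robot.state(); print(s); print(rot().as_matrix().round(3))
E
```

```text
top [ 202.15873703  -36.92008663 1548.65895315] 533.4545046770128 ['pixels', 'camera_matrix', 'position', 'rotation']
scene [1268.03156463 -207.52473277 1121.65463072] 607.7548702078193 ['pixels', 'camera_matrix', 'position', 'rotation']
{'t': 0.1, 'joint_pos': array([ 1.05998749e+00,  3.42632420e-01,  1.52491488e+00, -5.35566061e-06,
        1.27539950e+00, -1.45979488e-01]), 'dq': array([-0.00153973, -0.00205876, -0.00218779, -0.00017791, -0.00053484,
        0.00026304]), 'tau': array([ 1.23717338e-03, -4.34446371e+01, -2.46489626e+01, -1.83723077e-04,
        4.74796616e-03, -4.64659615e-05]), 'tool_pos': array([187.11024903, 490.1457019 , 230.7084699 ]), 'tcp_rot': array([-2.15946885e-04,  1.81403903e-01,  9.83408443e-01, -6.41715624e-04]), 'wrist_force': array([-0.25152295,  0.59613513,  0.24775466]), 'torque': array([0.02881146, 0.02175768, 0.0297846 ]), 'finger_gap': 85.27269818466792}
[[-0.934  0.357 -0.001]
 [ 0.357  0.934 -0.001]
 [ 0.    -0.001 -1.   ]]
```

View pics/top0.png

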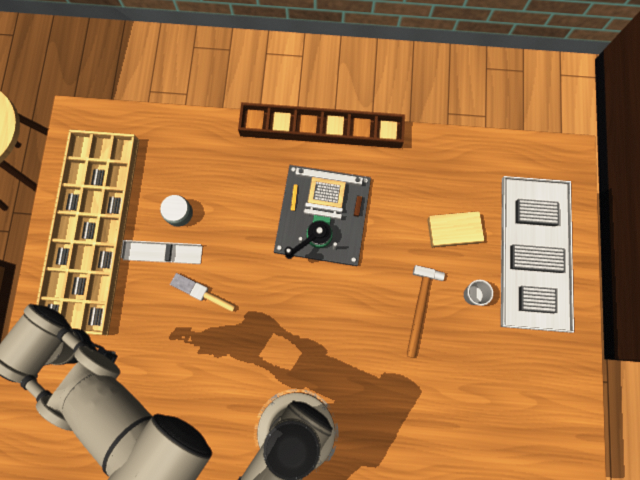

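View pics/scene0.png

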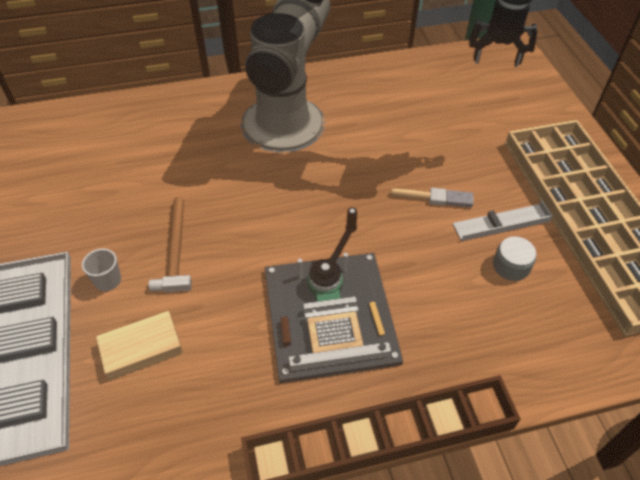

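The top view shows the bed with plate corners near (289,166), (371,178), (358,265) and (275,254). The pivot is near (319,231) and the knob near (289,252). The scene view has the knob top at (351,212) and the tools well clear of the bed. I'll enlarge both pictures around the handle.

Run:
```python
from h import *
a=cv2.imread('pics/top0.png')[155:275,265:385]; b=cv2.imread('pics/scene0.png')[200:320,260:380]
cv2.imwrite('pics/crop0.png',np.hstack([cv2.resize(x,(400,400),interpolation=cv2.INTER_CUBIC) for x in (a,b)]))
P=[ray('top0',u,v,18)[:2] for u,v in ((289,166),(371,178),(358,265),(275,254))]
print(np.round(P)); print([np.linalg.norm(P[i]-P[(i+1)%4]) for i in range(4)])
print(ray('top0',319,231,80),ray('top0',289,252,155))
```

```text
Traceback (most recent call last):
  File "h.py", line 7, in ray
    d=np.load('pics/'+f+'.npz'); r=np.linalg.inv(d['K'])@[u,v,1.]; r=d['R']@(r*[1,-1,-1]); p=d['p']; return p+r*(z-p[2])/r[2]
                                                                     ~~~~~~^^~~~~~~~~~~~~
ValueError: matmul: Input operand 1 has a mismatch in its core dimension 0, with gufunc signature (n?,k),(k,m?)->(n?,m?) (size 3 is different from 4)
```

View pics/crop0.png

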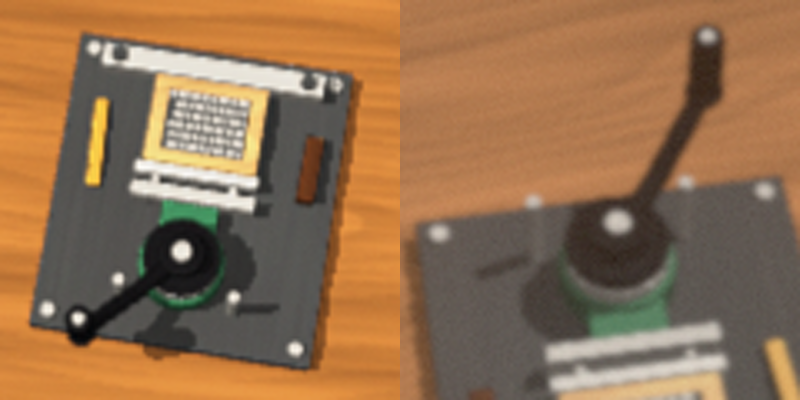

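```bash
sed -i "s/R=c\['rotation'\])/R=Rm(c['rotation']))/" h.py
cat >> h.py <<'E'
def Rm(r):
    r=np.asarray(r,float)
    return r if r.shape==(3,3) else R.from_quat(r[[1,2,3,0]]).as_matrix()
def tri(obs):
    from scipy.optimize import least_squares
    return least_squares(lambda X:np.concatenate([proj(f,X)-uv for f,*uv in obs]),[500,0,50.])
E
python3 - <<'E'
from h import *
for n in ('top0','scene0'):
    d=dict(np.load(f'pics/{n}.npz')); d['R']=Rm(d['R']); np.savez(f'pics/{n}.npz',**d)
P=np.array([ray('top0',265+.3*u,155+.3*v,18)[:2] for u,v in ((82,33),(350,73),(308,368),(31,325))])
print(np.round(P)); print([np.linalg.norm(P[i]-P[(i+1)%4]) for i in range(4)])
ex=(P[0]+P[1]-P[2]-P[3]); print('yaw',np.arctan2(ex[1],ex[0]), np.arctan2(*(P[0]-P[1])[::-1])-np.pi/2)
yaw=np.arctan2(ex[1],ex[0]); e=np.array([np.cos(yaw),np.sin(yaw)])
print('pivot by plate', (P[2]+P[3])/2+70*e, 'ctr',P.mean(0)+(70-275/2)*e)
for o in ([('top0',288.4,250.4),('scene0',352.1,210.8)],[('top0',319.3,230.3),('scene0',325.1,266.3)]):
    r=tri(o); print(r.x,r.cost)
print(ray('top0',288.4,250.4,155),ray('scene0',352.1,210.8,155))
E
```

```text
[[ 769.   83.]
 [ 751. -162.]
 [ 478. -142.]
 [ 496.  103.]]
[np.float64(245.87963987534357), np.float64(274.1044187014759), np.float64(245.43686756021677), np.float64(273.9747837853316)]
yaw -0.07473810452249 -0.0754680987331533
pivot by plate [556.70455976 -24.42569182] ctr [556.22565629 -24.38983269]
[479.25180585  56.05715451 154.32871094] 0.6251546242366652
[557.30671075 -21.06330643  86.28045751] 0.563285542047997
[478.60425171  53.71465212 155.        ] [479.96531381  57.32352118 155.        ]
```

Bed yaw is −0.075, the pivot is near (557,−23) and the knob near (479,55.5), so the handle is at about 0.71 rad. Next I go above the knob.

Call:
arm_command --claw '[-1,-1,-1,-1,-1]' --offset '[[-3.2,-2.3,0],[-6.4,-4.6,0],[-9.6,-6.8,0],[-12.8,-9.0,0],[-16.0,-11.3,0]]' --delta_rot '[[0,0,0],[0,0,0],[0,0,0],[0,0,0],[0,0,0]]'

```text
t: 0.52
tool_pos: [296.8, 326.3, 231.1]
tcp_rot: [-0.0, 0.181, 0.983, -0.0]
wrist_force: [1.4, -0.1, -0.7]
finger_gap: 85.3
```

Call:
arm_command --claw '[-1,-1,-1,-1,-1]' --offset '[[-3.2,-2.3,0],[-6.4,-4.6,0],[-9.6,-6.8,0],[-12.8,-9.0,0],[-16.0,-11.3,0]]' --delta_rot '[[0,0,0],[0,0,0],[0,0,0],[0,0,0],[0,0,0]]'

```text
t: 0.93
tool_pos: [406.1, 163.4, 231.2]
tcp_rot: [-0.0, 0.181, 0.983, 0.0]
wrist_force: [0.4, 0.8, 0.3]
finger_gap: 85.4
```

Call:
arm_command --claw '[-1,-1,-1,-1,-1]' --offset '[[-3.0,-2.1,0],[-6.0,-4.2,0],[-9.0,-6.4,0],[-10.8,-7.6,0],[-10.8,-7.6,0]]' --delta_rot '[[0,0,0],[0,0,0],[0,0,0],[0,0,0],[0,0,0]]'

```text
t: 1.35
tool_pos: [481.4, 52.1, 230.7]
tcp_rot: [0.0, 0.183, 0.983, -0.0]
wrist_force: [-0.3, -0.7, -0.4]
finger_gap: 85.5
```

Run:
```python
from h import *
snap('wrist','w1'); s=robot.state(); print(s['t'],s['tool_pos'],rot().as_matrix().round(3),s['joint_pos'].round(2))
print(proj('w1',[479,55.5,155]),proj('w1',[557,-23,86]))
```

```text
1.4 [479.98925685  53.96543654 230.63837257] [[-0.933  0.36  -0.001]
 [ 0.36   0.933  0.   ]
 [ 0.001 -0.    -1.   ]] [-0.05  0.27  1.63  0.    1.24 -1.25]
[323.19346153 245.96014848] [271.14465268 328.3505637 ]
```

View pics/w1.png

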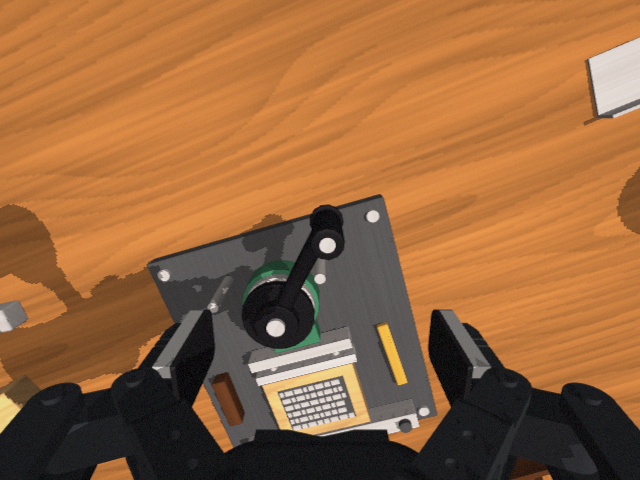

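The wrist view has the knob top at (327,245), against a prediction of (323,246). The pivot cap is at (275,327), against (271,328). Both are about 4 px off. I'll refine from these.

Run:
```python
from h import *
k=ray('w1',327,245,155);c=ray('w1',275.5,327,86); print(k,c,k-c)
d=(np.r_[k[:2],115]-robot.state()['tool_pos']); print(rot().inv().apply(d))
```

```text
[479.25924414  57.91947125 155.        ] [557.13068269 -18.89669482  86.        ] [-77.87143855  76.81616606  69.        ]
[  1.98712135   3.4633127  115.63934163]
```

Call:
arm_command --claw '[-1,-1,-1,-1,-1]' --offset '[[0.2,0.3,3.5],[0.2,0.3,7.0],[0.2,0.3,10.0],[0.2,0.3,11.6],[0.2,0.3,11.6]]' --delta_rot '[[0,0,0],[0,0,0],[0,0,0],[0,0,0],[0,0,0]]'

```text
t: 1.82
tool_pos: [475.3, 60.3, 111.9]
tcp_rot: [-0.004, 0.181, 0.984, -0.0]
wrist_force: [-0.5, 0.5, 0.1]
finger_gap: 85.3
```

Call:
arm_command --claw '[0,0,0.2,0.2,0.3]' --offset '[[0,0,0],[0,0,0],[0,0,0],[0,0,0],[0,0,0]]' --delta_rot '[[0,0,0],[0,0,0],[0,0,0],[0,0,0],[0,0,0]]'

```text
t: 2.23
tool_pos: [479.1, 59.3, 116.3]
tcp_rot: [0.001, 0.181, 0.983, 0.0]
wrist_force: [-0.6, 0.9, -0.4]
finger_gap: 29.7
```

Run:
```python
from h import *
snap('wrist','w2'); s=robot.state(); print(s['t'],s['tool_pos'],s['wrist_force'],s['finger_gap'])
```

```text
2.2833 [478.97357939  59.21222528 116.09557954] [ 0.20499539 -0.68424868 -0.25945126] 29.553678829547557
```

View pics/w2.png

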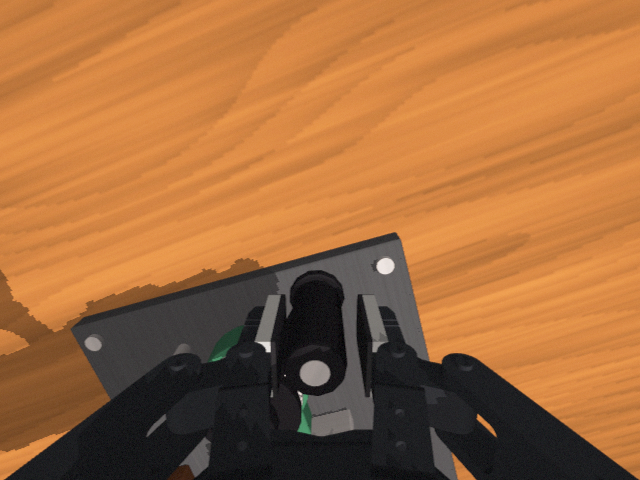

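The knob stands between the pads, its top at (315,373) with the pad faces near columns 278 and 364. I close the gripper.

Call:
arm_command --claw '[1,1,1,1]' --offset '[[0,0,0],[0,0,0],[0,0,0],[0,0,0]]' --delta_rot '[[0,0,0],[0,0,0],[0,0,0],[0,0,0]]'

```text
t: 2.62
tool_pos: [478.6, 59.2, 115.6]
tcp_rot: [0.0, 0.181, 0.983, 0.0]
wrist_force: [-1.9, 0.2, 4.0]
finger_gap: 20.7
```

Run:
```python
from h import *
print(ray('w2',315,373,155))
s=robot.state(); print(s['t'],s['tool_pos'],s['wrist_force'],s['torque'],s['finger_gap'])
p=s['tool_pos'][:2]; c=np.array([557,-21]); print(np.linalg.norm(p-c))
```

```text
[479.57283456  57.90688527 155.        ]
2.6167 [478.64343034  59.18166745 115.58699036] [-1.87047601  0.20948582  4.03076912] [-0.09731119  0.13368392  0.0222572 ] 20.672024782448705
112.11089065744818
```

```bash
cat >> h.py <<'E'
import json,sys
C=np.array([556.9,-18.0])
M=np.array([[-.934,.357],[.357,.934]])
def arc(a,b,n,per=5,C=C,r=110.):
    ph=np.linspace(a,b,n+1); w=np.c_[-r*np.cos(ph),r*np.sin(ph)]
    for i in range(0,n,per):
        print(round(ph[min(i+per,n)],3),json.dumps([[*map(float,np.round(M@(x-w[i])/10,2)),0] for x in w[i+1:i+1+per]]))
def rep():
    s=robot.state(); p=s['tool_pos']; d=p[:2]-C; f=np.arctan2(d[1],-d[0])
    F=s['wrist_force']; t=np.array([np.sin(f),np.cos(f)]); u=np.array([-np.cos(f),np.sin(f)])
    print('t %.2f pos %s r %.1f phi %.3f  push(cw) %.2f radial %.2f Fz %.2f gap %.1f'%(s['t'],p.round(1),np.hypot(*d),f,-F[:2]@t,F[:2]@u,F[2],s['finger_gap']))
E
python3 - <<'E'
from h import *
arc(.778,-.618,10); rep()
E
```

```text
0.08 [[0.52, -1.44, 0], [0.83, -2.95, 0], [0.92, -4.48, 0], [0.81, -6.01, 0], [0.48, -7.51, 0]]
-0.618 [[-0.53, -1.44, 0], [-1.26, -2.79, 0], [-2.17, -4.02, 0], [-3.24, -5.12, 0], [-4.46, -6.06, 0]]
t 2.62 pos [478.6  59.2 115.6] r 109.9 phi 0.778  push(cw) 1.16 radial 1.48 Fz 4.03 gap 20.7
```

Call:
arm_command --claw '[1,1,1,1]' --offset '[[0,0,-0.5],[0,0,-1.0],[0,0,-1.0],[0,0,-1.0]]' --delta_rot '[[0,0,0],[0,0,0],[0,0,0],[0,0,0]]'

```text
t: 2.95
tool_pos: [479.1, 58.3, 124.5]
tcp_rot: [0.0, 0.182, 0.983, -0.001]
wrist_force: [5.5, -5.0, -10.6]
finger_gap: 20.4
```

```bash
python3 -c "
from h import *
rep()"
```

```text
t 2.95 pos [479.1  58.3 124.5] r 108.9 phi 0.775  push(cw) -0.31 radial -7.43 Fz -10.57 gap 20.4
```

Call:
arm_command --claw '[1,1,1,1,1]' --offset '[[0.52,-1.44,0],[0.83,-2.95,0],[0.92,-4.48,0],[0.81,-6.01,0],[0.48,-7.51,0]]' --delta_rot '[[0,0,0],[0,0,0],[0,0,0],[0,0,0],[0,0,0]]'

```text
t: 3.37
tool_pos: [447.3, -9.9, 124.5]
tcp_rot: [0.0, 0.181, 0.983, 0.0]
wrist_force: [5.9, -0.0, -10.9]
finger_gap: 20.7
```

```bash
python3 -c "
from h import *
rep()"
```

```text
t 3.37 pos [447.3  -9.9 124.5] r 109.9 phi 0.073  push(cw) -0.43 radial -5.84 Fz -10.86 gap 20.7
```

Call:
arm_command --claw '[1,1,1,1,1]' --offset '[[-0.53,-1.44,0],[-1.26,-2.79,0],[-2.17,-4.02,0],[-3.24,-5.12,0],[-4.46,-6.06,0]]' --delta_rot '[[0,0,0],[0,0,0],[0,0,0],[0,0,0],[0,0,0]]'

```text
t: 3.78
tool_pos: [466.5, -82.0, 124.0]
tcp_rot: [-0.002, 0.182, 0.983, 0.001]
wrist_force: [2.1, 2.0, -9.7]
finger_gap: 20.4
```

Call:
arm_command --claw '[1,1]' --offset '[[0,0,0],[0,0,0]]' --delta_rot '[[0,0,0],[0,0,0]]'

```text
t: 3.95
tool_pos: [466.5, -81.6, 124.0]
tcp_rot: [-0.002, 0.182, 0.983, 0.0]
wrist_force: [2.0, 1.5, -9.2]
finger_gap: 20.6
```

```bash
python3 -c "
from h import *
rep()"
```

```text
t 3.95 pos [466.5 -81.6 124. ] r 110.6 phi -0.613  push(cw) -0.06 radial -2.49 Fz -9.16 gap 20.6
```

Lifting and swinging work, with small radial force, so the pivot estimate is good. Now I lower.

Call:
arm_command --claw '[1,1,1,1]' --offset '[[0,0,0.5],[0,0,1.0],[0,0,1.0],[0,0,1.0]]' --delta_rot '[[0,0,0],[0,0,0],[0,0,0],[0,0,0]]'

```text
t: 4.28
tool_pos: [465.9, -82.5, 116.3]
tcp_rot: [-0.001, 0.181, 0.984, -0.001]
wrist_force: [-9.9, -8.0, 10.2]
finger_gap: 20.4
```

```bash
python3 -c "
from h import *
rep(); arc(-.618,-.418,5); arc(-.418,.082,10); arc(.082,.582,10); arc(.582,.832,5)"
```

```text
t 4.28 pos [465.9 -82.5 116.3] r 111.5 phi -0.616  push(cw) 0.83 radial 12.71 Fz 10.22 gap 20.4
-0.418 [[0.36, 0.25, 0], [0.71, 0.52, 0], [1.05, 0.8, 0], [1.38, 1.09, 0], [1.7, 1.39, 0]]
-0.168 [[0.38, 0.4, 0], [0.74, 0.82, 0], [1.07, 1.25, 0], [1.39, 1.7, 0], [1.68, 2.17, 0]]
0.082 [[0.27, 0.48, 0], [0.51, 0.97, 0], [0.73, 1.48, 0], [0.92, 1.99, 0], [1.09, 2.52, 0]]
0.332 [[0.14, 0.53, 0], [0.25, 1.07, 0], [0.34, 1.61, 0], [0.4, 2.16, 0], [0.43, 2.71, 0]]
0.582 [[0.0, 0.55, 0], [-0.02, 1.1, 0], [-0.07, 1.65, 0], [-0.15, 2.19, 0], [-0.25, 2.73, 0]]
0.832 [[-0.13, 0.53, 0], [-0.29, 1.06, 0], [-0.47, 1.58, 0], [-0.68, 2.09, 0], [-0.92, 2.58, 0]]
```

Call:
arm_command --claw '[1,1,1,1,1]' --offset '[[0.36,0.25,-0.1],[0.71,0.52,-0.1],[1.05,0.8,-0.1],[1.38,1.09,-0.1],[1.7,1.39,-0.1]]' --delta_rot '[[0,0,0],[0,0,0],[0,0,0],[0,0,0],[0,0,0]]'

```text
t: 4.7
tool_pos: [455.7, -63.7, 117.0]
tcp_rot: [0.0, 0.181, 0.984, -0.002]
wrist_force: [-5.1, -8.8, 1.8]
finger_gap: 20.6
```

```bash
python3 -c "
from h import *
rep()"
```

```text
t 4.70 pos [455.7 -63.7 117. ] r 111.0 phi -0.424  push(cw) 5.91 radial 8.23 Fz 1.83 gap 20.6
```

Call:
arm_command --claw '[1,1,1,1,1]' --offset '[[0.38,0.4,0],[0.74,0.82,0],[1.07,1.25,0],[1.39,1.7,0],[1.68,2.17,0]]' --delta_rot '[[0,0,0],[0,0,0],[0,0,0],[0,0,0],[0,0,0]]'

```text
t: 5.12
tool_pos: [447.7, -36.9, 116.8]
tcp_rot: [0.0, 0.181, 0.984, -0.001]
wrist_force: [-3.3, -6.3, 1.3]
finger_gap: 20.6
```

```bash
python3 -c "
from h import *
rep()"
```

```text
t 5.12 pos [447.7 -36.9 116.8] r 110.8 phi -0.171  push(cw) 5.62 radial 4.32 Fz 1.29 gap 20.6
```

Call:
arm_command --claw '[1,1,1,1,1]' --offset '[[0.27,0.48,0],[0.51,0.97,0],[0.73,1.48,0],[0.92,1.99,0],[1.09,2.52,0]]' --delta_rot '[[0,0,0],[0,0,0],[0,0,0],[0,0,0],[0,0,0]]'

```text
t: 5.53
tool_pos: [446.7, -9.5, 116.7]
tcp_rot: [0.0, 0.181, 0.984, -0.001]
wrist_force: [-2.4, -6.8, -0.8]
finger_gap: 20.6
```

```bash
python3 -c "
from h import *
rep()"
```

```text
t 5.53 pos [446.7  -9.5 116.7] r 110.5 phi 0.077  push(cw) 6.97 radial 1.91 Fz -0.82 gap 20.6
```

Call:
arm_command --claw '[1,1,1]' --offset '[[0.14,0.53,0],[0.25,1.07,0],[0.34,1.61,0]]' --delta_rot '[[0,0,0],[0,0,0],[0,0,0]]'

```text
t: 5.78
tool_pos: [449.3, 6.6, 116.6]
tcp_rot: [0.0, 0.181, 0.984, -0.001]
wrist_force: [-1.9, -9.2, -2.2]
finger_gap: 20.5
```

```bash
python3 -c "
from h import *
rep(); arc(.232,.482,5); arc(.482,.732,5)"
```

```text
t 5.78 pos [449.3   6.6 116.6] r 110.3 phi 0.224  push(cw) 9.41 radial -0.19 Fz -2.16 gap 20.5
0.482 [[0.06, 0.55, 0], [0.09, 1.1, 0], [0.1, 1.65, 0], [0.07, 2.19, 0], [0.02, 2.74, 0]]
0.732 [[-0.08, 0.54, 0], [-0.18, 1.08, 0], [-0.31, 1.62, 0], [-0.47, 2.14, 0], [-0.66, 2.66, 0]]
```

Call:
arm_command --claw '[1,1]' --offset '[[0,0,0],[0,0,0]]' --delta_rot '[[0,0,0],[0,0,0]]'

```text
t: 5.95
tool_pos: [449.4, 6.9, 116.6]
tcp_rot: [0.0, 0.18, 0.984, -0.001]
wrist_force: [-2.4, -6.4, -1.6]
finger_gap: 20.4
```

```bash
python3 -c "
from h import *
rep()
for i in range(4): robot.capture('top'); rep()
snap('top','top1')
cv2.imwrite('pics/crop1.png',cv2.resize(cv2.imread('pics/top1.png')[155:275,265:385],(600,600),interpolation=cv2.INTER_CUBIC))"
```

```text
t 5.95 pos [449.4   6.9 116.6] r 110.4 phi 0.227  push(cw) 6.77 radial 0.89 Fz -1.63 gap 20.4
t 6.00 pos [449.4   6.8 116.6] r 110.3 phi 0.227  push(cw) 6.86 radial 0.70 Fz -2.02 gap 20.5
t 6.05 pos [449.3   6.7 116.6] r 110.4 phi 0.226  push(cw) 6.64 radial 0.40 Fz -0.50 gap 20.5
t 6.10 pos [449.4   6.8 116.6] r 110.3 phi 0.226  push(cw) 7.16 radial 0.42 Fz -0.54 gap 20.7
t 6.15 pos [449.4   6.7 116.6] r 110.4 phi 0.226  push(cw) 6.66 radial 1.02 Fz -0.61 gap 21.1
```

View pics/crop1.png

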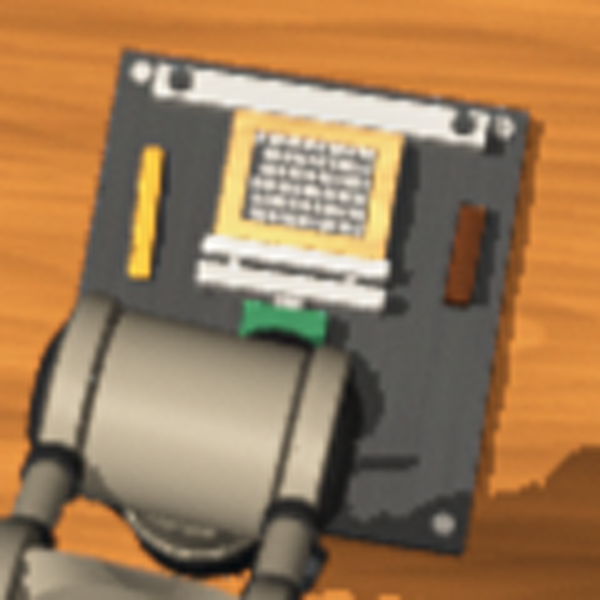

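The forme now bears on the head stop: its frame meets the bar at about (320,115) in the crop, and the bystanders have not moved. At standstill the push is about 6.8 N. A free standstill would be about 4.3 N, so the rise is about 2.5 N, or roughly 46 N of clamping. That is within range, so I ease the push and release.

Call:
arm_command --claw '[1,1,0.3,0,-0.4]' --offset '[[0,-0.1,0],[0,-0.1,0],[0,-0.1,0],[0,-0.1,0],[0,-0.1,0]]' --delta_rot '[[0,0,0],[0,0,0],[0,0,0],[0,0,0],[0,0,0]]'

```text
t: 6.62
tool_pos: [449.7, 6.8, 116.7]
tcp_rot: [0.001, 0.181, 0.983, 0.0]
wrist_force: [0.4, -0.1, -0.3]
finger_gap: 52.7
```

Call:
arm_command --claw '[-0.7,-0.7,-0.7]' --offset '[[0,0,0],[0,0,0],[0,0,0]]' --delta_rot '[[0,0,0],[0,0,0],[0,0,0]]'

```text
t: 6.87
tool_pos: [449.6, 6.4, 116.4]
tcp_rot: [0.0, 0.181, 0.983, 0.0]
wrist_force: [0.2, -0.5, -1.1]
finger_gap: 72.5
```

Call:
arm_command --claw '[-0.7,-0.7,-0.7,-0.7,-0.7]' --offset '[[0,0,-2],[0,0,-5],[0,0,-8],[0,0,-11],[0,0,-11]]' --delta_rot '[[0,0,0],[0,0,0],[0,0,0],[0,0,0],[0,0,0]]'

```text
t: 7.28
tool_pos: [452.3, 6.0, 231.7]
tcp_rot: [0.005, 0.181, 0.983, 0.0]
wrist_force: [0.7, -0.7, 0.2]
finger_gap: 72.7
```

Run:
```python
from h import *
rep(); snap('wrist','w3'); snap('scene','sc3')
b=cv2.imread('pics/sc3.png')[200:320,260:380]
cv2.imwrite('pics/fin.png',np.hstack([cv2.resize(cv2.imread('pics/w3.png'),(400,300)),cv2.resize(b,(300,300),interpolation=cv2.INTER_CUBIC)]))
```

```text
t 7.28 pos [452.3   6.  231.7] r 107.3 phi 0.225  push(cw) 0.56 radial -0.84 Fz 0.17 gap 72.7
```

View pics/fin.png

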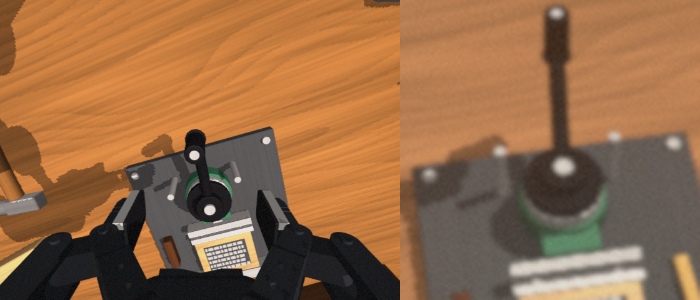

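The gripper is clear of the knob, with the knob top at wrist (310,248) and scene (322.4,205.2). The cap is at scene (325.6,266.4), unchanged from the start. One check of the handle height, then I hand in.

Run:
```python
from h import *
r=tri([('w3',310.4,248),('sc3',322.4,205.2)]); print('now',r.x,r.cost)
r=tri([('w1',327,245),('scene0',352.1,210.8)]); print('start',r.x,r.cost)
phi=.225; print([proj('sc3',[557-110*np.cos(phi),-21+110*np.sin(phi),z]).round(1) for z in (155,159)])
```

```text
now [449.66848552   1.08235034 154.18003353] 0.012275504389199908
start [479.48655951  57.81493975 154.28993099] 0.012169680905922785
[array([323.7, 204.8]), array([323.7, 203.5])]
```

Call:
arm_command --claw '[-0.7,-0.7,-0.7,-0.7,-0.7]' --offset '[[0,0,-2],[0,0,-4],[0,0,-4],[0,0,-4],[0,0,-4]]' --delta_rot '[[0,0,0],[0,0,0],[0,0,0],[0,0,0],[0,0,0]]'

```text
t: 7.8
tool_pos: [448.7, 6.4, 264.7]
tcp_rot: [-0.001, 0.181, 0.983, 0.0]
wrist_force: [-0.3, 0.3, 0.1]
finger_gap: 72.4
```

Run:
```python
from h import *
snap('scene','sc4')
a,b=[cv2.imread(f'pics/{n}.png',0) for n in('sc3','sc4')]
for x,y,w,h in ((305,198,36,40),(300,290,60,60)):
    print(cv2.phaseCorrelate(np.float32(a[y:y+h,x:x+w]),np.float32(b[y:y+h,x:x+w])))
rep(); print(robot.hand_in())
```

```text
((-0.01824614354112697, -0.1404132086447838), 1.0776638911830054)
((0.04758293133850344, 0.06452939029525595), 0.9524648221333821)
t 7.85 pos [448.7   6.4 264.6] r 110.9 phi 0.222  push(cw) 0.53 radial 0.12 Fz -0.26 gap 72.3
the job is handed in; nothing more can be done
None
```

I locked up the forme and handed in the job at about 7.9 s of the 72 s. It took one lift to swing the handle back about 1.4 rad and one clockwise stroke of about 0.84 rad. I then let go and raised the gripper clear.

**Clamping:** I put the clamping force at about 46 to 49 N, inside the 40 to 60 N range.
- The push ran at 5.6 to 5.9 N while the shoe was free, and read about 6.8 N at standstill at the end.
- I did not measure a free standstill push; I took it as 4.3 N from your figures.
- The last reading while moving, a single sample of 9.4 N, would mean up to about 65 N. I gave the steadier standstill readings more weight.

**Final checks:**
- **Forme:** it sits against the head stop in the top view.
- **Handle:** it is down, with the knob top at 154.2 mm against 154.3 mm at the start. Nothing moved between pictures about half a second apart.
- **Wrist force:** about zero after letting go.
- **Other things:** the rule and slug had not moved in the top view after the stroke. I did not check the tools on the table afterwards, but the gripper stayed well clear of them.

**Disagreement:** after release, triangulation put the knob about 4 mm back from where it was gripped. The handle's play at the knob is about 6.6 mm, so I took it as play. If the hub did turn back that far, the clamping would drop to about 40 N.

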